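Seat the proud knob on a decade resistance box

ROBOT

A 6-joint arm with a two-finger parallel gripper is mounted at the origin on the work surface. World frame = base frame: x ahead of the robot, y to its left, z up, the work surface at z = 0. Lengths are in m, angles in rad, forces in N, time in s.
With the tool pointing down it reaches from about 0.35 to 0.775 m from the base axis. Payload 7.3 kg.
Tool frame: the origin (TCP) lies midway between the tips of the shut fingers; the grasp point (between the pads) lies 19 mm behind it; z points along the fingers, y is the line along which they close (so a half turn about z gives the same grasp; the last joint's range is limited). The gripper opens to 92 mm and grips with 3 to 60 N. Pads are 19 mm wide; open, the fingers measure 130 mm over their backs; the gripper's body (75 mm by 190 mm) begins 47 mm behind the grasp point.
Start: joints at [-0.146, 0.342, 1.524, -0, 1.275, -0.146], TCP at [0.525, 0, 0.227] pointing down, gripper open.
Joint ranges: [-2.53, 2.53], [-0.77, 2.02], [0.04, 2.7], [-1, 4.14], [0.28, 2.66], [-3.11, 3.11]. Speed limits (rad/s): [2.57, 2.57, 3.14, 3.14, 3.14, 3.14].

INTERFACE

Orientations are given as [roll, pitch, yaw] about the fixed x, y, z axes, in that order (R = Rz(yaw) Ry(pitch) Rx(roll)).
In Python, from cell import monitor, vision, workorder gives the robot as it stands.
- The arm moves only by the tool move_arm, never from a script. Its argument "rows" is a list of rows, each a list of 5 numbers: the shift along the world's x, y, z in mm, then the turn about the world's z in rad, then the closure, from -1 (fully open) to 1 (shut). A call has 1 to 12 rows; each row shifts and turns the commanded pose from where the row before left it; what a row does not reach is not made up. A row lasts 1/10 s, in which the tool goes at most 50 mm and 8.59 degrees, less where a joint would pass 70% of its speed; a pose out of reach is approached as far as the arm can. A call is refused whole if a number of a shift passes 50 or a number of a turn 0.15, either way. A call with a gripper value outside its range is refused whole. The fingers move at their own pace and stop on an object; "newtons" is the grip in N (left out, the last holds). Time passes only in rows, so rows that do not move let the fingers close. It gives the time, the measured TCP pose, the force, the opening and the grip force at its end, in the units of the state.
- monitor.observe(): the state, without advancing time (a new reading comes with each control period).
- vision.read_camera(name): name is "scene" or "side" or "wrist"; returns the picture (400x640x3 uint8, red, green, blue); there is no depth.
- vision.get_calibration(name): a dict with "K" (3x3 intrinsics, pixels), "T" (4x4, takes a point from camera to world coordinates); the wrist camera has in their place "mount" (4x4, takes a point from camera to tool coordinates, whose origin is the TCP and whose axes are the flange's). Camera axes: x right, y up, looking along -z (the intrinsics and any distortion apply to the point x, -y, -z); pixel columns grow to the right and rows downward; lengths in m; the calibration is good to about 2 mm. The wrist camera is an equidistant fisheye: a pixel r from the principal point sees the ray r / f radians off the axis. A picture is of the moment at which its call begins: read the wrist's pose just before it. get_calibration takes no time and is no camera call.
- workorder.hand_in(): hands the job in; it is judged then, once.
The state is a dict: "time": time; "qpos": joint angles; "qvel": joint speeds; "joint_efforts": joint torques, N m; "tool_pos": TCP position; "tool_rot": TCP orientation; "contact_force": force on the tool from outside, world axes, zero at the start; "torque": the same for the moment, N m; "opening": finger opening in m; "grip_force": force on a finger pad.
Only numpy, scipy, OpenCV 4.12 (cv2) and the standard library are available. Lean on these libraries where they do the work, as an engineer would, in place of code of your own. Each camera call takes 0.05 s, during which the arm holds its last target. There are 200 camera calls.

TASK

One of the three black knobs on top of the decade resistance box stands proud of the panel because its key slots are not over the keys of its spindle. Turn that knob clockwise (seen from above) while pressing it down, until it drops fully home and sits as low as its two neighbours, then let go of it. Leave the other two knobs at their settings.

Things in the scene. Friction and masses are not known exactly. Their poses are not given: they have to be found in the camera images.
- knob_grip (a point): Proud knob: black, round, loose on its spindle, anywhere in the row; 40 mm tall, 56-112 g, upper half (grip band) 40 mm diameter, lower 37. Point: on its axis, mid grip band, 30 mm above its underside; z up, x along its white line (no guide to the keys). It starts 9 mm high, resting on hidden keys. Turned clockwise it can drop after 15 to 40 degrees, for about 20 degrees; a few newtons push it down.
- decade: Resistance box: grey, heavy, does not move, 130 mm (its x) by 340 mm (its y) by 75 mm high, aluminium panel on top; origin at the centre of its underside. Three knobs in a row along its y at -100, 0 and +100 mm, on its centre line. The proud knob's point is 114 mm above this origin at the start, 105 once home; once home, the keys let it turn only some 10 degrees either way.
- dial_a_mark (a point): outer end of the white line on one of the other two knobs: same size and look, already home (top 40 mm above the panel), turns on a vertical axis with light friction. This point is on its top face, 15 mm from its axis; x points from the axis outwards along the line.
- dial_b_mark (a point): the same point on the third knob, also home.

How it is judged:
By the outcome, as a careful person would: the job done as asked, in the order asked, and still so for the second after the job is handed in, with the robot touching nothing.
It also fails if it takes over 32 s, if anything falls off the work surface, if the arm or the gripper's body presses on something with over 40 N, if the wrist force passes 120 N, or if a joint passes its speed limit or range.

## Working session

There is one attempt and no reset: what is moved stays moved. The work goes in short steps, Python scripts to look and compute and a tool call to move; the robot and the scene stay as the last step left them, time stands still between calls to the robot, and variables do not carry over. Pictures are saved under pics/ and viewed, at most 10 in all, crops included, and the job is handed in when it is done.

Besides the shell and the picture viewer there is one more tool, called after "Emit:" as a command line: name --pt "numbers of a row" for each row, then --argument value for the rest. move_arm: Moves the arm, as the interface text tells. Its arguments: {"type":"object","properties":{"rows":{"type":"array","items":{"type":"array","items":{"type":"number"}}},"newtons":{"type":"number"}},"required":["rows"]}

```bash
mkdir -p pics; python3 - <<'E'
from cell import monitor, vision
import cv2,numpy as np
np.set_printoptions(precision=4,suppress=True)
s=monitor.observe();print(s)
for n in("scene","side","wrist"):
    im=vision.read_camera(n);cv2.imwrite(f"pics/{n}0.png",im[:,:,::-1]);c=vision.get_calibration(n)
    print(n,c)
a=np.vstack([cv2.imread(f"pics/{n}0.png") for n in("scene","side")])
E
```

```text
{'time': 0.0, 'qpos': array([-0.146 ,  0.3427,  1.525 , -0.    ,  1.2754, -0.146 ]), 'qvel': array([-0.0013,  0.0008,  0.0002, -0.0032,  0.0017,  0.0008]), 'joint_efforts': array([  0.0008, -43.1246, -24.422 ,   0.0718,   0.0559,  -0.0001]), 'tool_pos': array([0.5246, 0.0001, 0.226 ]), 'tool_rot': array([-3.1401, -0.0002,  1.5708]), 'contact_force': array([ 0.2144,  0.618 , -0.2507]), 'torque': array([-0.0249,  0.0217,  0.0351]), 'grip_force': 0.0, 'opening': 0.09145713300757417}
scene {'K': array([[473.7611,   0.    , 318.1683],
       [  0.    , 473.7611, 191.3454],
       [  0.    ,   0.    ,   1.    ]]), 'T': array([[-0.1283, -0.5258,  0.8409,  1.1959],
       [ 0.9917, -0.0586,  0.1146,  0.1229],
       [-0.011 ,  0.8486,  0.529 ,  0.4926],
       [ 0.    ,  0.    ,  0.    ,  1.    ]])}
side {'K': array([[371.9756,   0.    , 314.2976],
       [  0.    , 371.9756, 204.209 ],
       [  0.    ,   0.    ,   1.    ]]), 'T': array([[ 0.8758,  0.3642, -0.3168,  0.369 ],
       [-0.4827,  0.6588, -0.5771, -0.3568],
       [-0.0014,  0.6583,  0.7527,  0.5951],
       [ 0.    ,  0.    ,  0.    ,  1.    ]])}
wrist {'K': array([[309.7069,   0.    , 317.1443],
       [  0.    , 309.7069, 205.4934],
       [  0.    ,   0.    ,   1.    ]]), 'mount': array([[-0.0004,  0.9575,  0.2884,  0.0779],
       [ 1.    ,  0.0003,  0.0004,  0.0007],
       [ 0.0003,  0.2884, -0.9575, -0.1588],
       [ 0.    ,  0.    ,  0.    ,  1.    ]])}
```

View pics/scene0.png

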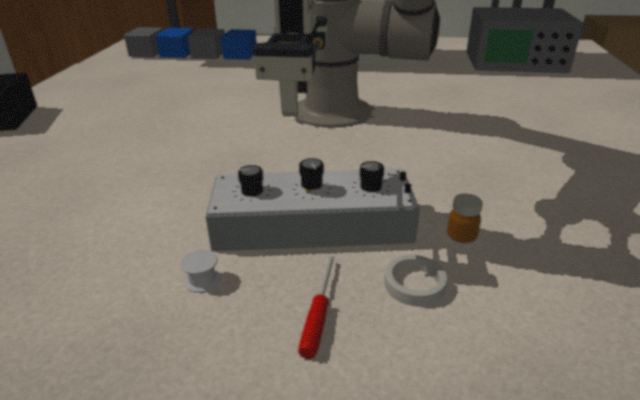

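View pics/wrist0.png

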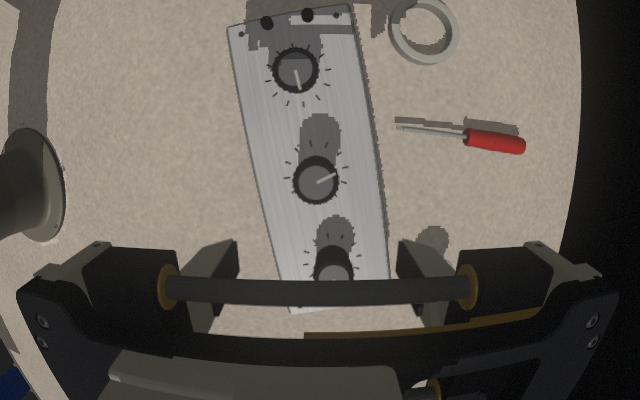

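View pics/side0.png

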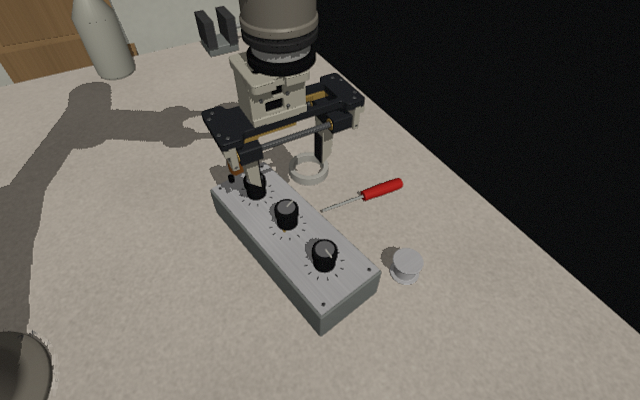

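The wrist view shows knobs at about (295,70), (316,182) and (333,270). In the scene view the middle knob (311,165) shows a brass spindle beneath it, so it looks like the proud one. I'll check heights by triangulation.

```bash
cat > h.py <<'E'
import numpy as np
from cell import monitor, vision
from scipy.spatial.transform import Rotation as R
def pin(n,u,v):
    c=vision.get_calibration(n);K,T=c["K"],c["T"]
    d=T[:3,:3]@np.array([(u-K[0,2])/K[0,0],-(v-K[1,2])/K[1,1],-1]);return T[:3,3],d/np.linalg.norm(d)
def fish(u,v,s):
    c=vision.get_calibration("wrist");K,M=c["K"],c["mount"]
    a=np.array([u-K[0,2],v-K[1,2]]);r=np.hypot(*a);t=r/K[0,0];a=a/r*np.sin(t)
    Rw=R.from_euler("xyz",s["tool_rot"]).as_matrix()
    return Rw@M[:3,3]+s["tool_pos"],Rw@M[:3,:3]@np.array([a[0],-a[1],-np.cos(t)])
def plane(r,z): o,d=r;return o+d*(z-o[2])/d[2]
def tri(rs):
    A=[np.eye(3)-np.outer(d,d) for o,d in rs]
    return np.linalg.solve(sum(A),sum(a@o for a,(o,d) in zip(A,rs)))
E
python3 - <<'E'
from h import *
import cv2
np.set_printoptions(precision=4,suppress=True)
s=monitor.observe()
W=[(295,70),(316,182),(333,275)];S=[(371.5,166),(311.5,163),(251,170)];D=[(255,178),(287,207),(324,248)]
for w,c,d in zip(W,S,D):
    print([plane(fish(*w,s),z) [:2] for z in(.115,.124)], tri([pin("scene",*c),pin("side",*d),fish(*w,s)]),tri([pin("scene",*c),pin("side",*d)]))
c=[cv2.resize(cv2.imread(f"pics/{n}0.png")[y:y+100,x:x+h],None,fx=4,fy=4,interpolation=2) for n,x,y,h in(("scene",225,120,190),)]
w=cv2.imread("pics/wrist0.png")[130:230,266:366]
cv2.imwrite("pics/crops.png",np.vstack([c[0][60:300],np.pad(np.hstack([cv2.resize(w,(350,350)),cv2.resize(cv2.imread("pics/wrist0.png")[20:120,245:345],(350,350))]),((0,0),(0,60),(0,0)))]))
E
```

```text
[array([0.5063, 0.1176]), array([0.5069, 0.1163])] [0.5066 0.1182 0.1151] [0.507  0.1186 0.115 ]
[array([0.5241, 0.0185]), array([0.5242, 0.0205])] [0.5243 0.0208 0.124 ] [0.5244 0.0211 0.1239]
[array([ 0.5409, -0.0756]), array([ 0.5404, -0.0705])] [ 0.541  -0.0758  0.1146] [ 0.541  -0.0758  0.1146]
```

View pics/crops.png

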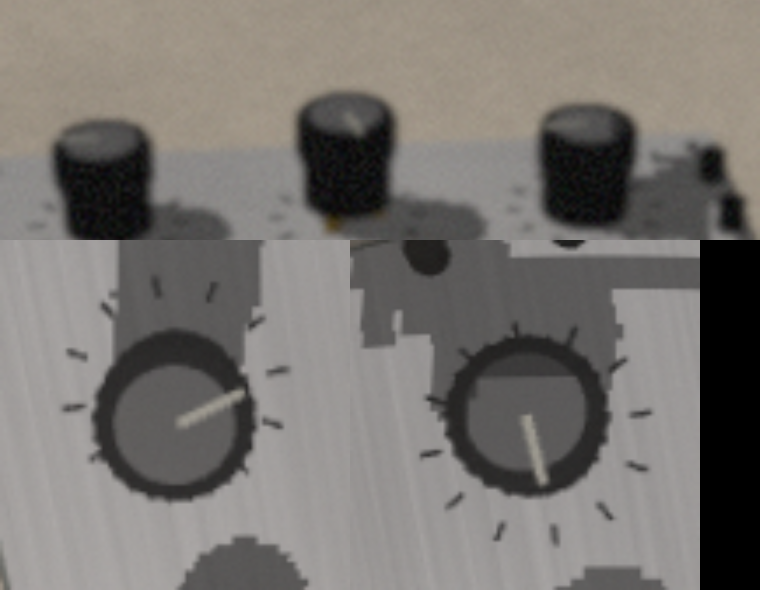

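The middle knob is the proud one: its top is at 0.124 m, axis at (0.524, 0.021), and the box is yawed about 0.175 rad. I'll turn the gripper counter-clockwise first, then descend over the knob.

Emit:
move_arm --pt "0 7 -10 0.13 -1" --pt "0 7 -10 0.13 -1" --pt "0 7 -10 0.13 -1" --pt "0 0 -35 0 -1" --pt "0 0 -35 0 -1" --pt "0 0 -20 0 -1" --pt "0 0 -11 0 -1" --pt "0 0 0 0 -1" --newtons 20

```text
time: 0.95
tool_pos: [0.5242, 0.0211, 0.0945]
tool_rot: [-3.139, -0.001, 1.961]
contact_force: [0.5, 1.1, 0.3]
opening: 0.0919
grip_force: 0.0
```

```bash
python3 - <<'E'
from h import *
import cv2
print(monitor.observe())
im=[vision.read_camera(n) for n in("scene","side")]
cv2.imwrite("pics/m1.png",np.hstack([cv2.resize(im[0][110:230,230:390],(400,300)),cv2.resize(im[1][130:280,200:400],(400,300))])[:,:,::-1])
E
```

```text
{'time': 0.95, 'qpos': array([-1.05944942e-01,  4.87746606e-01,  1.69996752e+00,  2.92136165e-05,
        9.56794481e-01, -4.95936376e-01]), 'qvel': array([ 0.00016464, -0.03382096, -0.03787411,  0.00273781,  0.02638304,
        0.00052809]), 'joint_efforts': array([-3.88040626e-02, -4.48616838e+01, -1.92494416e+01,  4.32755495e-02,
       -2.30118795e-01,  8.31609050e-04]), 'tool_pos': array([0.52419126, 0.02109429, 0.09445683]), 'tool_rot': array([-3.13903934e+00, -1.40853004e-03,  1.96076910e+00]), 'contact_force': array([0.48391049, 1.05593889, 0.26730242]), 'torque': array([ 0.06496093, -0.00672896, -0.05571835]), 'grip_force': 0.0, 'opening': 0.09188684001489601}
```

View pics/m1.png

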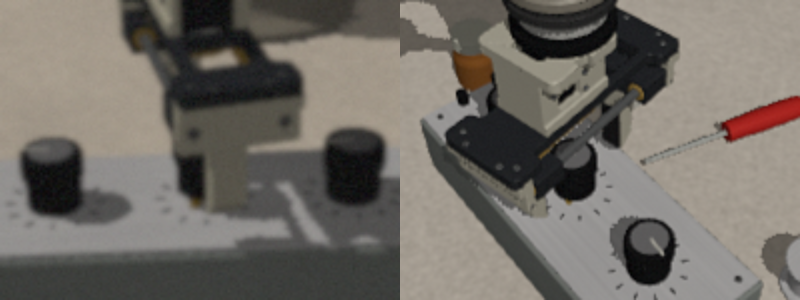

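The fingers straddle the middle knob (left panel about (190,180), right panel about (575,170)) and are clear of the neighbours. Close next.

Emit:
move_arm --pt "0 0 0 0 1" --pt "0 0 0 0 1" --pt "0 0 0 0 1" --pt "0 0 0 0 1" --pt "0 0 0 0 1" --pt "0 0 0 0 1" --pt "0 0 0 0 1" --pt "0 0 0 0 1" --newtons 20

```text
time: 1.85
tool_pos: [0.5247, 0.0209, 0.0958]
tool_rot: [-3.141, -0.0, 1.961]
contact_force: [-1.7, -1.0, 2.0]
opening: 0.0395
grip_force: 20.0
```

Emit:
move_arm --pt "0 0 -1 0 1" --pt "0 0 -1 0 1" --pt "0 0 0 0 1"

```text
time: 2.15
tool_pos: [0.5248, 0.0208, 0.0956]
tool_rot: [3.141, 0.001, 1.961]
contact_force: [-7.4, -1.4, 16.9]
opening: 0.0396
grip_force: 20.0
```

Emit:
move_arm --pt "0 0 1 0 1" --pt "0 0 0 -0.05 1" --pt "0 0 0 -0.05 1" --pt "0 0 0 -0.05 1" --pt "0 0 0 -0.05 1" --pt "0 0 0 -0.05 1" --pt "0 0 0 0 1"

```text
time: 2.85
tool_pos: [0.5248, 0.0204, 0.0956]
tool_rot: [-3.142, 0.001, 1.71]
contact_force: [-4.8, -2.9, 9.4]
opening: 0.0396
grip_force: 20.0
```

Emit:
move_arm --pt "0 0 0 -0.05 1" --pt "0 0 0 -0.05 1" --pt "0 0 0 0 1"

```text
time: 3.15
tool_pos: [0.5248, 0.0204, 0.0956]
tool_rot: [-3.142, 0.001, 1.61]
contact_force: [-4.4, -2.9, 9.9]
opening: 0.0397
grip_force: 20.0
```

Emit:
move_arm --pt "0 0 0 -0.05 1" --pt "0 0 0 -0.05 1" --pt "0 0 0 0 1"

```text
time: 3.45
tool_pos: [0.5247, 0.0205, 0.0955]
tool_rot: [-3.142, 0.001, 1.51]
contact_force: [-4.2, -2.1, 8.7]
opening: 0.0396
grip_force: 20.0
```

Emit:
move_arm --pt "0 0 0 -0.05 1" --pt "0 0 0 -0.05 1" --pt "0 0 0 0 1"

```text
time: 3.75
tool_pos: [0.5248, 0.0205, 0.0953]
tool_rot: [-3.142, 0.001, 1.41]
contact_force: [-4.5, -2.1, 6.4]
opening: 0.0394
grip_force: 20.0
```

Emit:
move_arm --pt "0 0 -0.5 -0.03 1" --pt "0 0 0 -0.03 1" --pt "0 0 0 0 1"

```text
time: 4.05
tool_pos: [0.5248, 0.0205, 0.0948]
tool_rot: [3.142, 0.001, 1.35]
contact_force: [-2.5, -2.4, 7.1]
opening: 0.0396
grip_force: 20.0
```

Emit:
move_arm --pt "0 0 -1 0 1" --pt "0 0 -1 0 1" --pt "0 0 0 0 1"

```text
time: 4.35
tool_pos: [0.5251, 0.0211, 0.0935]
tool_rot: [3.141, -0.0, 1.351]
contact_force: [-4.8, -0.2, 11.7]
opening: 0.0394
grip_force: 20.0
```

Emit:
move_arm --pt "0 0 0 -0.05 1" --pt "0 0 0 -0.05 1" --pt "0 0 0 0 1"

```text
time: 4.65
tool_pos: [0.5249, 0.0211, 0.0921]
tool_rot: [-3.141, -0.0, 1.25]
contact_force: [-0.3, -0.1, -0.6]
opening: 0.0399
grip_force: 20.0
```

```bash
python3 - <<'E'
from h import *
import cv2
im=[vision.read_camera(n) for n in("scene","side")]
cv2.imwrite("pics/m2.png",np.hstack([cv2.resize(im[0][140:215,250:350],(400,300)),cv2.resize(im[1][170:245,235:335],(400,300))])[:,:,::-1])
E
```

```text
(no output)
```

View pics/m2.png

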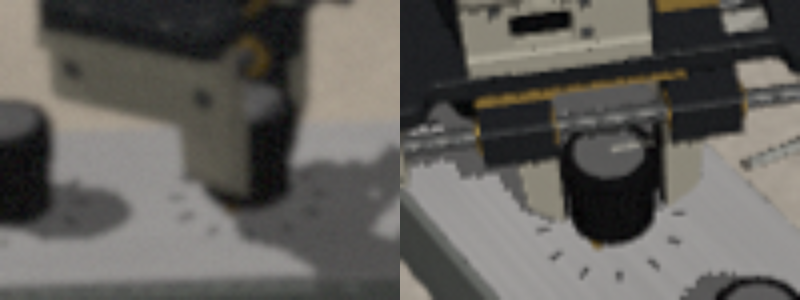

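The knob (right panel, about (610,185)) is held. A little brass still shows at (597,243), but the resistance is gone, so I'll keep pressing down.

Emit:
move_arm --pt "0 0 -1 0 1" --pt "0 0 -1 0 1" --pt "0 0 0 0 1"

```text
time: 5.05
tool_pos: [0.5249, 0.021, 0.09]
tool_rot: [-3.141, 0.0, 1.251]
contact_force: [-0.3, 0.7, -2.2]
opening: 0.0396
grip_force: 20.0
```

Free descent; continue.

Emit:
move_arm --pt "0 0 -1 0 1" --pt "0 0 -1 0 1" --pt "0 0 -1 0 1" --pt "0 0 0 0 1"

```text
time: 5.45
tool_pos: [0.5249, 0.021, 0.0871]
tool_rot: [-3.141, 0.0, 1.251]
contact_force: [0.1, -0.3, -1.2]
opening: 0.0398
grip_force: 20.0
```

Emit:
move_arm --pt "0 0 -1 0 1" --pt "0 0 -1 0 1" --pt "0 0 0 0 1"

```text
time: 5.75
tool_pos: [0.5248, 0.0207, 0.0866]
tool_rot: [3.141, 0.001, 1.251]
contact_force: [-6.3, -1.7, 11.9]
opening: 0.0394
grip_force: 20.0
```

It stopped firmly about 9 mm lower, which is home. I'll relax the pressure, open and retreat straight up.

Emit:
move_arm --pt "0 0 1 0 1" --pt "0 0 0 0 -1" --pt "0 0 0 0 -1" --pt "0 0 0 0 -1" --pt "0 0 0 0 -1" --pt "0 0 0 0 -1" --pt "0 0 10 0 -1" --pt "0 0 30 0 -1" --pt "0 0 40 0 -1" --pt "0 0 40 0 -1" --pt "0 0 40 0 -1" --pt "0 0 0 0 -1"

```text
time: 6.95
tool_pos: [0.5277, 0.0208, 0.2528]
tool_rot: [3.13, -0.003, 1.251]
contact_force: [0.4, -0.2, 0.2]
opening: 0.0917
grip_force: 0.0
```

```bash
python3 - <<'E'
from h import *
import cv2
s=monitor.observe();print(s["tool_pos"],s["contact_force"])
for n in("scene","side","wrist"): cv2.imwrite(f"pics/{n}1.png",vision.read_camera(n)[:,:,::-1])
a=cv2.imread("pics/scene1.png")[130:230,210:410];b=cv2.imread("pics/wrist1.png")
cv2.imwrite("pics/end.png",np.vstack([cv2.resize(a,(600,300)),cv2.resize(b[0:240,120:600],(600,300))]))
E
```

```text
[0.5276529  0.02081657 0.25283504] [ 0.35755609 -0.15890368  0.20625143]
```

View pics/end.png

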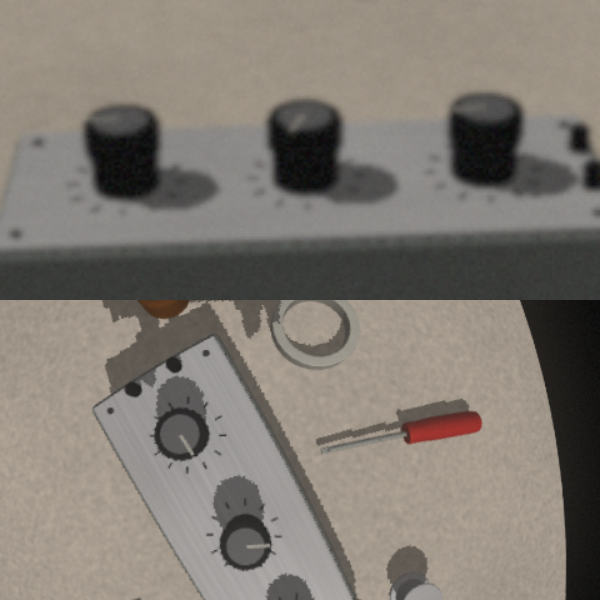

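The middle knob's top (305,110) now lies in line with its neighbours at (122,115) and (486,103). No brass shows, the other two knobs are unchanged and the gripper is clear. Handing in.

```bash
python3 -c "
from cell import workorder
print(workorder.hand_in())"
```

```text
the job is handed in; nothing more can be done
None
```

I turned the middle knob about 41° clockwise under light pressure; it dropped 9 mm and now sits level with its neighbours, the other two knobs weren't touched, the gripper is clear, and I handed the job in at about 7 s.

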